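# Rank the bar-end samples by height on the hardness tester's rack

## Robot

A 7-joint arm with a two-finger parallel gripper is mounted at the origin on the work surface. World frame = base frame: x ahead of the robot, y to its left, z up, the work surface at z = 0. Lengths are in m, angles in rad, forces in N, time in s.
With the tool pointing down it reaches from about 0.4 to 0.875 m from the base axis. Payload 19.3 kg.
Tool frame: the origin (TCP) lies at the very end of the fingers, on their centre line; the grasp point (between the pads) lies 19 mm behind it; z points along the fingers, y is the direction in which the jaws open and shut (so a half turn about z gives the same grasp; the last joint's range is limited). The gripper opens to 85 mm and grips with 20 to 120 N. Pads are 22 mm wide; open, the fingers measure 114 mm over their backs; the gripper's body (76 mm by 85 mm) begins 54 mm behind the grasp point. The pads swing forward as they close: fully open they stand 13 mm farther back than shut.
Start: joints at [-1.415, 0.521, -0.036, 1.599, 0.021, 1.021, -0.113], TCP at [0.14, 0.609, 0.231] pointing down, gripper open.
Joint ranges: [-2.91, 2.91], [-0.3, 2.13], [-1.5, 1.42], [0.17, 2.43], [-1.26, 4.41], [0.16, 1.93], [-2.52, 2.52]. Speed limits (rad/s): [1.89, 1.89, 2.39, 2.39, 3.01, 3.01, 3.01].

## Interface

Orientations are given as [roll, pitch, yaw] about the fixed x, y, z axes, in that order (R = Rz(yaw) Ry(pitch) Rx(roll)).
In Python, from workcell import bot gives the robot as it stands.
- The arm moves only by the tool apply_moves, never from a script. Its argument "commands" is a list of rows, each an object with "travel": the shift along the tool's x, y, z in m, a list of three; "twist": the turn, a rotation vector about the tool's x, y, z in degrees, a list of three; "claw": the finger opening in m, from 0 to 0.0854. A call has 1 to 10 rows; each row is the pose to reach, as a shift and turn from the pose commanded when the call began, along the tool's axes at that moment; what a row does not reach only later rows make up. A row lasts 1/10 s, in which the tool goes at most 50 mm and 8.59 degrees, less where a joint would pass 70% of its speed; a pose out of reach is approached as far as the arm can. A call with a gripper value outside its range is refused whole. The fingers move at their own pace and stop on an object; "force" is the grip in N (left out, the last holds). Time passes only in rows, so rows that repeat a pose let the fingers close. It gives the time, the measured TCP pose, the force and the opening at its end, in the units of the state.
- bot.observe(): the state, without advancing time (a new reading comes with each control period).
- bot.grab_frame(name): name is "scene" or "top"; returns a dict with "frame" (384x512x3 uint8, blue, green, red), "fx", "fy", "cx", "cy" (pixels), "pose" (4x4, takes a point from camera to world coordinates). Camera axes: x right, y up, looking along -z (the intrinsics and any distortion apply to the point x, -y, -z); pixel columns grow to the right and rows downward; lengths in m; the calibration is good to about 2 mm. A picture is of the moment at which its call begins. There is no depth.
- bot.job_done(): hands the job in, once; it reports no verdict.
The state is a dict: "clock": time; "qpos": joint angles; "qd": joint speeds; "joint_efforts": joint torques, N m; "position": TCP position; "tool_rot": TCP orientation; "force": force on the tool from outside, world axes, zero at the start; "moment": the same for the moment, N m; "grip_width": finger opening in m.
Only numpy, scipy, OpenCV 4.12 (cv2) and the standard library are available. Lean on these libraries where they do the work, as an engineer would, in place of code of your own. Each camera call takes 0.05 s, during which the arm holds its last target.

## Task

Set the four metal bar-end samples on the four black pads of the rack in order of height, the tallest on the pad next to the red stop and the shortest at the other end, each standing upright on the middle of its own pad. Set them down rather than dropping them, tip none of them over, and leave the black loupe standing where it is.

Things in the scene. Friction and masses are not known exactly. Their poses are not given: they have to be found in the camera images.
- copper_mid (a point): Loose bar-end sample: a solid upright metal cylinder 30 mm across and 30 mm tall, shiny reddish copper, white paint band near the foot; weighs under 0.5 kg; the point is its centre, half-way up (15 mm above its foot), z is its axis. It starts standing on the table.
- aluminium_mid (a point): Loose bar-end sample: a solid upright metal cylinder 30 mm across and 42 mm tall, pale, almost white, silver aluminium, blue paint band near the foot; weighs under 0.5 kg; the point is its centre, half-way up (21 mm above its foot), z is its axis. It starts standing on the table.
- brass_mid (a point): Loose bar-end sample: a solid upright metal cylinder 30 mm across and 54 mm tall, yellow brass, green paint band near the foot; weighs under 0.5 kg; the point is its centre, half-way up (27 mm above its foot), z is its axis. It starts standing on the table.
- steel_mid (a point): Loose bar-end sample: a solid upright metal cylinder 30 mm across and 66 mm tall, dark grey steel, yellow paint band near the foot; weighs under 0.5 kg; the point is its centre, half-way up (33 mm above its foot), z is its axis. It starts standing on the table.
- pad_a_top (a point): Fixed round black pad, 48 mm across with a white centre dot, number 1 of 4 counted along the rack from the robot's right (-y) to its left (+y); the point is the centre of its top face, 14 mm above the table. z is up, y runs along the row towards the robot's left, x across it. The pads are 75 mm apart, centre to centre, on a fixed aluminium rail 64 mm wide, 350 mm long and 12 mm high.
- pad_b_top (a point): Fixed round black pad, 48 mm across with a white centre dot, number 2 of 4 counted along the rack from the robot's right (-y) to its left (+y); the point is the centre of its top face, 14 mm above the table. z is up, y runs along the row towards the robot's left, x across it. The pads are 75 mm apart, centre to centre, on a fixed aluminium rail 64 mm wide, 350 mm long and 12 mm high.
- pad_c_top (a point): Fixed round black pad, 48 mm across with a white centre dot, number 3 of 4 counted along the rack from the robot's right (-y) to its left (+y); the point is the centre of its top face, 14 mm above the table. z is up, y runs along the row towards the robot's left, x across it. The pads are 75 mm apart, centre to centre, on a fixed aluminium rail 64 mm wide, 350 mm long and 12 mm high.
- pad_d_top (a point): Fixed round black pad, 48 mm across with a white centre dot, number 4 of 4 counted along the rack from the robot's right (-y) to its left (+y); the point is the centre of its top face, 14 mm above the table. z is up, y runs along the row towards the robot's left, x across it. The pads are 75 mm apart, centre to centre, on a fixed aluminium rail 64 mm wide, 350 mm long and 12 mm high.
- stop_red_top (a point): Fixed red end stop, a bar 50 mm across the rail, 16 mm along it and 20 mm high, standing on one end of the same rail, 49.5 mm beyond the centre of the last pad there; it may be at either end (a like grey stop is at the other). The point is the centre of its top face, 32 mm above the table.
- loupe_mid (a point): Loose black magnifying loupe with a greenish lens on top, 28 mm across and 36 mm tall, standing on the table among the samples; not part of the row. The point is its centre, half-way up.
Not all that is in view belongs to the job. Of the things shaped like the part that bears copper_mid, the copper one is meant. What is shaped like the part that bears steel_mid but turquoise is not meant.

How it is judged:
At the end, for the whole second after the job is handed in: Counted from the pad next to the red stop: steel (66 mm), brass (54), aluminium (42), copper (30), each within 12 mm of its pad's centre, resting on it (height within 4 mm), upright within 0.12 rad, released and at rest (below 0.02 m/s and 0.2 rad/s) (((horizontal distance between stop_red_top and pad_a_top below 0.09 m and horizontal distance between steel_mid and pad_a_top below 0.012 m and z of steel_mid in the frame of pad_a_top between 0.029 and 0.037 m and angle between each of steel_mid, brass_mid, aluminium_mid, copper_mid's own z axis and vertical below 0.12 rad and horizontal distance between brass_mid and pad_b_top below 0.012 m and z of brass_mid in the frame of pad_b_top between 0.023 and 0.031 m and horizontal distance between aluminium_mid and pad_c_top below 0.012 m and z of aluminium_mid in the frame of pad_c_top between 0.017 and 0.025 m and horizontal distance between copper_mid and pad_d_top below 0.012 m and z of copper_mid in the frame of pad_d_top between 0.011 and 0.019 m) or (horizontal distance between stop_red_top and pad_d_top below 0.09 m and horizontal distance between steel_mid and pad_d_top below 0.012 m and z of steel_mid in the frame of pad_d_top between 0.029 and 0.037 m and angle between each of steel_mid, brass_mid, aluminium_mid, copper_mid's own z axis and vertical below 0.12 rad and horizontal distance between brass_mid and pad_c_top below 0.012 m and z of brass_mid in the frame of pad_c_top between 0.023 and 0.031 m and horizontal distance between aluminium_mid and pad_b_top below 0.012 m and z of aluminium_mid in the frame of pad_b_top between 0.017 and 0.025 m and horizontal distance between copper_mid and pad_a_top below 0.012 m and z of copper_mid in the frame of pad_a_top between 0.011 and 0.019 m)) and linear speed of each of sample_copper, sample_aluminium, sample_brass, sample_steel below 0.02 m/s and angular speed of each of sample_copper, sample_aluminium, sample_brass, sample_steel below 0.2 rad/s); the robot touches nothing.
It fails at once if a sample is tipped over (leans more than 0.8 rad) (angle between any of copper_mid, aluminium_mid, brass_mid, steel_mid's own z axis and vertical above 0.8 rad).
It fails at once if a sample is dropped (moves faster than 0.5 m/s while no finger touches it: a fall of more than about 13 mm) ((linear speed of sample_copper above 0.5 m/s and contact force between the fingers and sample_copper below 0.01 N) or (linear speed of sample_aluminium above 0.5 m/s and contact force between the fingers and sample_aluminium below 0.01 N) or (linear speed of sample_brass above 0.5 m/s and contact force between the fingers and sample_brass below 0.01 N) or (linear speed of sample_steel above 0.5 m/s and contact force between the fingers and sample_steel below 0.01 N)).
It fails at once if the loupe is moved more than 30 mm or tipped over (distance of loupe_mid from where it was at the start of the episode above 0.03 m or angle between loupe_mid's own z axis and vertical above 0.5 rad).
It also fails if it takes over 102 s, if anything falls off the work surface, if the arm or the gripper's body presses on something with over 40 N, if the wrist force passes 120 N, or if a joint passes its speed limit or range.

## Working session

There is one attempt and no reset: what is moved stays moved. The work goes in short steps, Python scripts to look and compute and a tool call to move; the robot and the scene stay as the last step left them, time stands still between calls to the robot, and variables do not carry over. Pictures are saved under pics/ and viewed, and the job is handed in when it is done.

Besides the shell and the picture viewer there is one more tool, called after "Emit:" in YAML: its name, and indented under it one key for each argument. apply_moves: Moves the arm, as the interface text tells. Its arguments: {"type":"object","properties":{"commands":{"type":"array"},"force":{"type":"number"}},"required":["commands"]}

```bash
mkdir -p pics; python3 - <<'E'
from workcell import bot
import cv2,numpy as np
print(bot.observe())
for n in ("scene","top"):
    g=bot.grab_frame(n); cv2.imwrite(f"pics/{n}0.png",g["frame"]); np.savez(f"{n}0.npz",**g)
    print(n,{k:g[k] for k in g if k!="frame"})
E
```

```text
{'clock': 0.0, 'qpos': array([-1.41519804,  0.52200928, -0.03632628,  1.59997093,  0.02120169,
        1.02109054, -0.11282957]), 'qd': array([ 0.00066262, -0.00081324,  0.00072286, -0.00078217, -0.00125101,
        0.00052277,  0.00074025]), 'joint_efforts': array([ 1.26791238e-03, -9.27117777e+01,  1.98010191e+00, -3.69937348e+01,
        1.78573496e-02,  8.04349518e-03,  3.06555626e-05]), 'position': array([0.13989219, 0.60881777, 0.23074197]), 'tool_rot': array([-3.14050244e+00,  7.88678980e-05,  2.91575412e+00]), 'force': array([ 9.71391835e-01, -5.48776460e-04, -4.79289169e-01]), 'moment': array([ 0.02732106,  0.00175917, -0.0559248 ]), 'grip_width': 0.08536915395590411}
scene {'fx': 348.4664213110174, 'fy': 348.4664213110174, 'cx': 262.8370681215078, 'cy': 189.7185861594154, 'pose': array([[-0.70140299, -0.41830966,  0.5771056 ,  0.9863999 ],
       [ 0.71275225, -0.41646321,  0.5643958 ,  0.48561715],
       [ 0.00425103,  0.80720222,  0.59025969,  0.5136958 ],
       [ 0.        ,  0.        ,  0.        ,  1.        ]])}
top {'fx': 482.1293979053652, 'fy': 482.1293979053652, 'cx': 250.13224089972533, 'cy': 197.77002065645482, 'pose': array([[-0.01686252,  0.99148254, -0.12914347,  0.35134506],
       [-0.99984542, -0.01607777,  0.00711683,  0.05094909],
       [ 0.00497987,  0.12924351,  0.99160038,  1.32252042],
       [ 0.        ,  0.        ,  0.        ,  1.        ]])}
```

View pics/scene0.png

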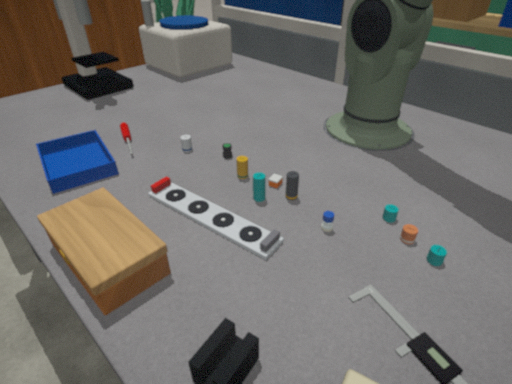

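View pics/top0.png

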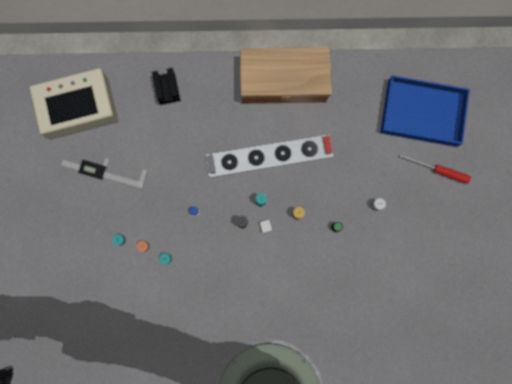

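The scene view shows the rail from (160,190) to (275,240), with the red stop at its far end. In the top view the red stop is at (327,145), the -y end, so steel goes on pad a. Next I'll enlarge the candidates.

```bash
python3 - <<'E'
import cv2,numpy as np
s=cv2.imread("pics/scene0.png");t=cv2.imread("pics/top0.png")
r=lambda i,f:cv2.resize(i,None,fx=f,fy=f,interpolation=cv2.INTER_CUBIC)
cv2.imwrite("pics/c1.png",r(s[125:275,145:345],4))
cv2.imwrite("pics/c2.png",r(s[195:275,370:460],6))
cv2.imwrite("pics/c3.png",r(t[125:275,190:390],4))
cv2.imwrite("pics/c4.png",r(t[190:280,100:210],6))
E
```

```text
(no output)
```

View pics/c1.png

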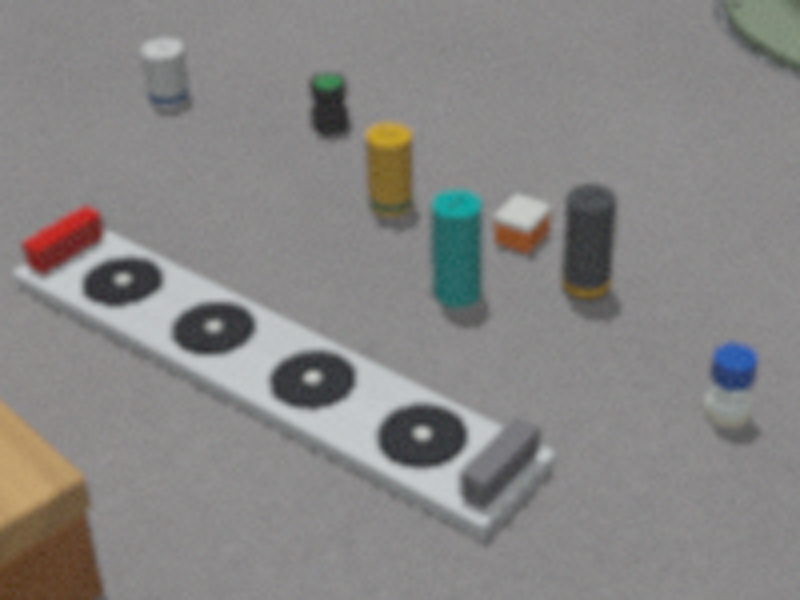

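View pics/c2.png

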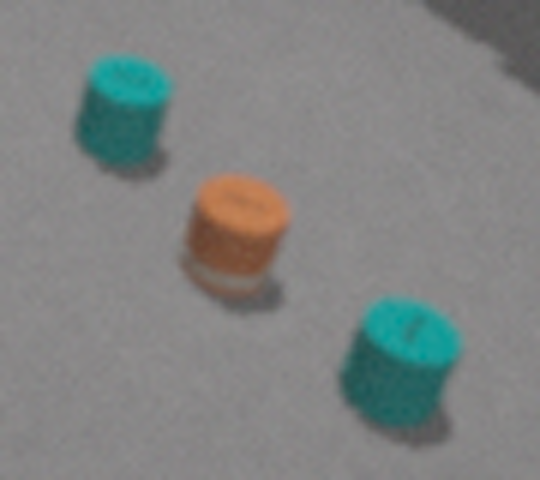

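View pics/c3.png

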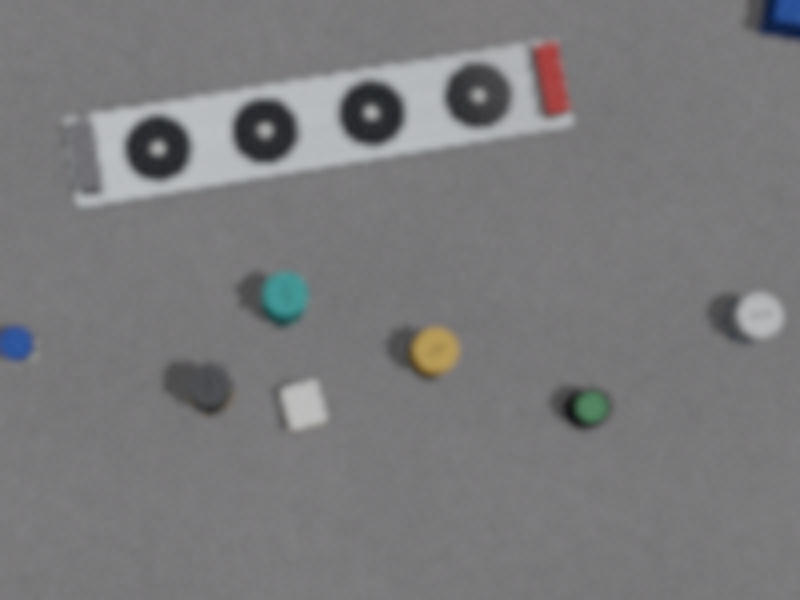

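View pics/c4.png

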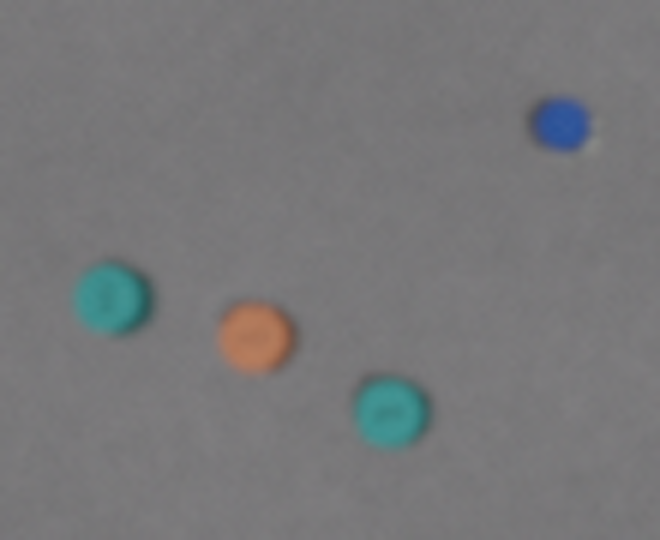

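Candidates (top-view pixels):
- **Copper shape:** copper (142,246) and turquoise (119,240) and (165,258). The orange one with the white band fits.
- **Steel shape:** dark grey with a yellow band (242,222), and turquoise (260,199), which is a decoy. The dark grey one is meant.
- **Aluminium:** the pale one with a blue foot band (380,204). The blue-capped bottle at (194,211) is not it.
- **Brass:** (298,212).
- **Loupe:** (337,226).

The crops confirm these, so I'll triangulate the top-face centres and pad dots.

```bash
cat > h.py <<'E'
import numpy as np,cv2
def P(g):
    T=np.linalg.inv(g["pose"]); T=np.diag([1,-1,-1,1])@T
    K=np.array([[g["fx"],0,g["cx"]],[0,g["fy"],g["cy"]],[0,0,1]],float); return K@T[:3]
def tri(gs,gt,ps,pt):
    X=cv2.triangulatePoints(P(gs),P(gt),np.array(ps,float).reshape(2,1),np.array(pt,float).reshape(2,1))[:,0];X=X[:3]/X[3]
    pr=lambda g,p:np.linalg.norm((lambda q:q[:2]/q[2])(P(g)@np.r_[X,1])-p)
    return X,pr(gs,ps),pr(gt,pt)
def atz(g,p,z):
    d=np.array([(p[0]-g["cx"])/g["fx"],-(p[1]-g["cy"])/g["fy"],-1]);d=g["pose"][:3,:3]@d;o=g["pose"][:3,3]
    return o+d*(z-o[2])/d[2]
E
python3 - <<'E'
from h import *
gs=dict(np.load("scene0.npz"));gt=dict(np.load("top0.npz"))
u=lambda p,f,o:(np.array(p)+.5)/f-.5+np.array(o)
D=dict(alu=((163,47),(760,313),.042),brass=((390,133),(437,350),.054),steel=((590,197),(211,386),.066),teal=((457,203),(286,296),.066),
 pa=((123,279),(479,96),.014),pb=((213,326),(372,113),.014),pc=((313,377),(265,130),.014),pd=((422,433),(158,148),.014),loupe=((327,80),(591,407),.036),red=((66,232),(553,78),.032))
R={}
for k,(a,b,z) in D.items(): R[k]=(u(a,4,(145,125)),u(b,4,(190,125)),z)
R["copper"]=(u((243,204),6,(370,195)),u((257,337),6,(100,190)),.03)
for k,(a,b,z) in R.items():
    X,e,f=tri(gs,gt,a,b);print(k,X.round(4),round(e,2),round(f,2),"atz",atz(gs,a,z)[:2].round(4),atz(gt,b,z)[:2].round(4))
E
```

```text
alu [ 0.4987 -0.3044  0.0438] 0.12 0.07 atz [ 0.497  -0.3078] [ 0.4987 -0.3048]
brass [ 0.4764 -0.0866  0.0546] 0.28 0.14 atz [ 0.4761 -0.088 ] [ 0.4762 -0.0864]
steel [0.4544 0.0626 0.0652] 0.69 0.32 atz [0.4563 0.062 ] [0.4538 0.0632]
teal [0.5131 0.0123 0.065 ] 0.83 0.38 atz [0.5152 0.0118] [0.5123 0.0131]
pa [ 0.6573 -0.1257  0.0138] 0.58 0.26 atz [ 0.6582 -0.1266] [ 0.6566 -0.1252]
pb [ 0.6465 -0.0512  0.0139] 0.76 0.33 atz [ 0.6475 -0.0527] [ 0.6458 -0.0506]
pc [0.6354 0.0232 0.0144] 0.67 0.28 atz [0.636  0.0216] [0.6349 0.0238]
pd [0.624  0.0972 0.0143] 0.81 0.32 atz [0.6247 0.0956] [0.6234 0.0979]
loupe [ 0.4388 -0.1908  0.0375] 0.85 0.47 atz [ 0.4384 -0.1951] [ 0.438  -0.1901]
red [ 0.665  -0.1744  0.028 ] 0.22 0.1 atz [ 0.6674 -0.1685] [ 0.6642 -0.1739]
copper [0.3955 0.331  0.029 ] 0.18 0.07 atz [0.397  0.3311] [0.3954 0.331 ]
```

Heights match the text within 2 mm, and the views agree within 3 mm. I'll use one tool orientation throughout, with the jaws across the rail. Now a helper that turns targets into move numbers.

```bash
cat >> h.py <<'E'
from scipy.spatial.transform import Rotation as Rn
def go(pos,yaw=1.719,p=None,r=None):
    from workcell import bot
    o=bot.observe(); p=o["position"] if p is None else p; R=Rn.from_euler("xyz",o["tool_rot"] if r is None else r)
    T=Rn.from_euler("xyz",[np.pi,0,yaw])
    print("travel",(R.inv().apply(np.array(pos)-p)).round(4),"twist",(R.inv()*T).as_rotvec(degrees=True).round(2))
def snap(tag,name,crop=None,f=1):
    from workcell import bot
    g=bot.grab_frame(name);np.savez(f"{tag}.npz",**g);im=g["frame"]
    if crop: im=im[crop[1]:crop[3],crop[0]:crop[2]]
    cv2.imwrite(f"pics/{tag}.png",cv2.resize(im,None,fx=f,fy=f,interpolation=cv2.INTER_CUBIC))
E
python3 -c "
from h import *
go([.3955,.331,.13])"
```

```text
travel [-0.3113 -0.2135  0.101 ] twist [-5.000e-02  4.000e-02  6.857e+01]
```

Emit:
apply_moves:
  commands:
    - {"travel": [-0.03,-0.02,0.01],"twist": [0,0,7],"claw": 0.06}
    - {"travel": [-0.06,-0.04,0.02],"twist": [0,0,14],"claw": 0.06}
    - {"travel": [-0.095,-0.065,0.03],"twist": [0,0,22],"claw": 0.06}
    - {"travel": [-0.13,-0.09,0.04],"twist": [0,0,30],"claw": 0.06}
    - {"travel": [-0.165,-0.115,0.055],"twist": [0,0,38],"claw": 0.06}
    - {"travel": [-0.2,-0.14,0.07],"twist": [0,0,46],"claw": 0.06}
    - {"travel": [-0.235,-0.165,0.08],"twist": [0,0,54],"claw": 0.06}
    - {"travel": [-0.27,-0.185,0.09],"twist": [0,0,61],"claw": 0.06}
    - {"travel": [-0.295,-0.2,0.096],"twist": [0,0,66],"claw": 0.06}
    - {"travel": [-0.311,-0.2135,0.101],"twist": [0,0,68.6],"claw": 0.06}
  force: 50

```text
clock: 1.1
position: [0.3967, 0.3296, 0.1298]
tool_rot: [3.142, 0.001, 1.713]
force: [0.0, 0.8, -0.2]
grip_width: 0.0604
```

```bash
python3 -c "
from h import *
from workcell import bot
o=bot.observe();print(o['position'],o['tool_rot'],o['qpos'],o['grip_width'])
go([.3955,.331,.005])
snap('s1','scene',(330,100,510,290),4)"
```

```text
[0.3966817  0.32962756 0.12978989] [3.14150655e+00 8.20731551e-04 1.71310658e+00] [-1.01122318  0.51073367  0.27175255  1.98744165 -0.21157433  0.67057212
 -0.46367881] 0.06041862587673528
travel [ 0.0016 -0.001   0.1248] twist [ 0.    0.05 -0.34]
```

View pics/s1.png

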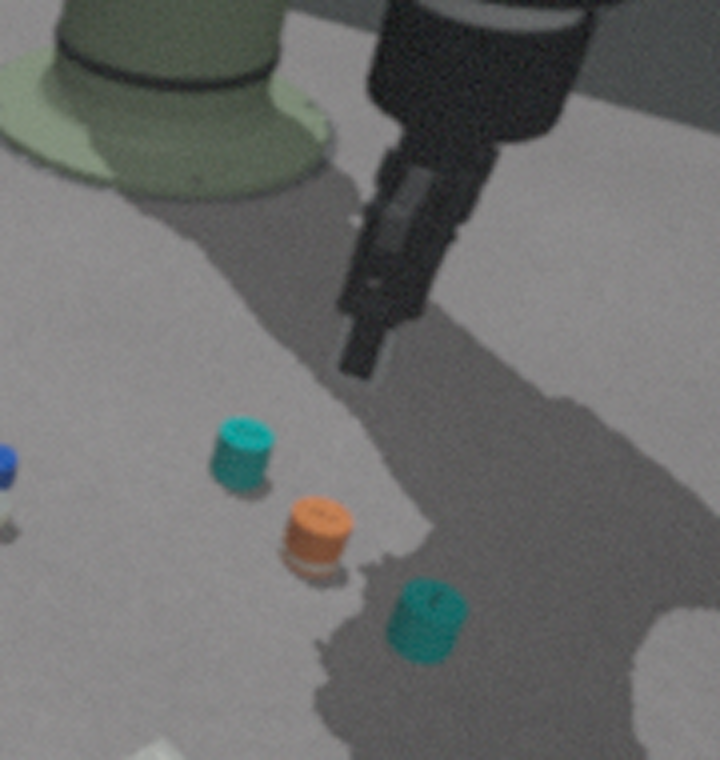

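Emit:
apply_moves:
  commands:
    - {"travel": [0,0,0.02],"twist": [0,0,0],"claw": 0.06}
    - {"travel": [0,0,0.045],"twist": [0,0,0],"claw": 0.06}
    - {"travel": [0,0,0.07],"twist": [0,0,0],"claw": 0.06}
    - {"travel": [0,0,0.085],"twist": [0,0,0],"claw": 0.06}
    - {"travel": [0,0,0.085],"twist": [0,0,0],"claw": 0.06}
    - {"travel": [0,0,0.085],"twist": [0,0,0],"claw": 0.06}

```text
clock: 1.75
position: [0.3952, 0.3314, 0.0455]
tool_rot: [-3.141, 0.0, 1.718]
force: [-0.1, -0.2, 1.3]
grip_width: 0.0597
```

```bash
python3 -c "
from h import *
go([.3955,.331,.005])
snap('s2','scene',(350,130,480,280),5)
snap('t2','top',(90,190,210,290),6)
for n in ('s2','t2'):
  g=dict(np.load(n+'.npz'))
  for X in ([.3955,.331,.03],[.3955,.331,.045]):
    q=P(g)@np.r_[X,1];print(n,q[:2]/q[2])
"
```

```text
travel [-0.0004  0.0002  0.0405] twist [-0.02  0.02 -0.03]
s2 [410.36959566 228.22207802]
s2 [412.25412224 222.72033766]
t2 [142.41086568 245.69651169]
t2 [141.17809473 245.52191686]
```

View pics/s2.png

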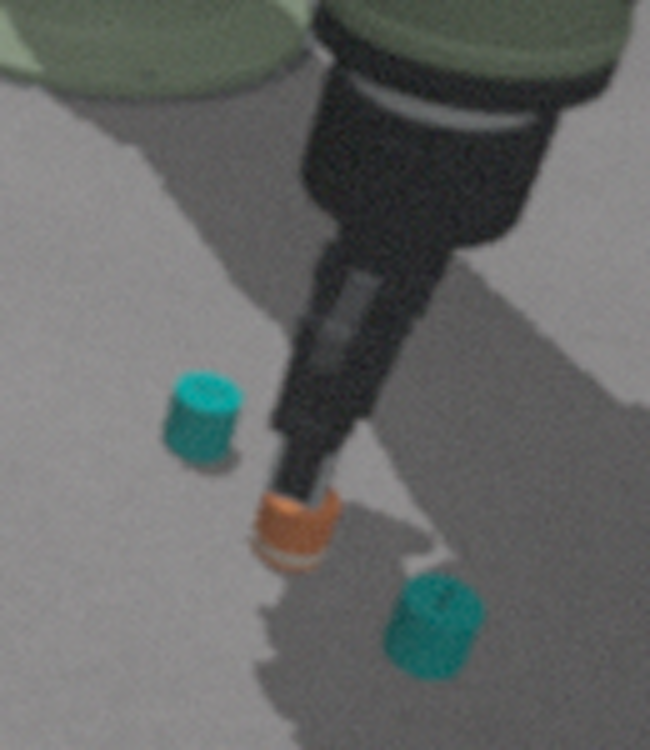

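View pics/t2.png

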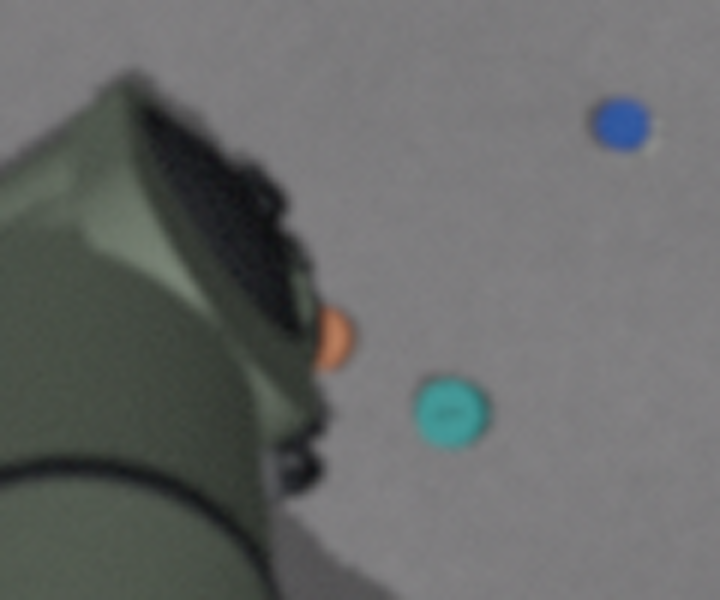

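The gripper is straddling the copper (scene ≈ (409,232)) and is centred on it. Next: descend and close.

Emit:
apply_moves:
  commands:
    - {"travel": [0,0,0.015],"twist": [0,0,0],"claw": 0.06}
    - {"travel": [0,0,0.03],"twist": [0,0,0],"claw": 0.06}
    - {"travel": [0,0,0.04],"twist": [0,0,0],"claw": 0.06}
    - {"travel": [0,0,0.04],"twist": [0,0,0],"claw": 0.06}
    - {"travel": [0,0,0.04],"twist": [0,0,0],"claw": 0.04}
    - {"travel": [0,0,0.04],"twist": [0,0,0],"claw": 0.034}
    - {"travel": [0,0,0.04],"twist": [0,0,0],"claw": 0.028}
    - {"travel": [0,0,0.04],"twist": [0,0,0],"claw": 0.02}
    - {"travel": [0,0,0.04],"twist": [0,0,0],"claw": 0.02}
    - {"travel": [0,0,0.04],"twist": [0,0,0],"claw": 0.02}
  force: 50

```text
clock: 2.85
position: [0.3958, 0.3318, 0.0063]
tool_rot: [3.14, -0.001, 1.718]
force: [-0.5, -1.3, 9.4]
grip_width: 0.0283
```

Emit:
apply_moves:
  commands:
    - {"travel": [0,0,-0.005],"twist": [0,0,0],"claw": 0.02}
    - {"travel": [0,0,-0.015],"twist": [0,0,0],"claw": 0.02}
    - {"travel": [0,0,-0.035],"twist": [0,0,0],"claw": 0.02}
    - {"travel": [0,0,-0.06],"twist": [0,0,0],"claw": 0.02}
    - {"travel": [0,0,-0.085],"twist": [0,0,0],"claw": 0.02}
    - {"travel": [0,0,-0.1],"twist": [0,0,0],"claw": 0.02}
    - {"travel": [0,0,-0.1],"twist": [0,0,0],"claw": 0.02}

```text
clock: 3.55
position: [0.3959, 0.3321, 0.1077]
tool_rot: [3.139, -0.002, 1.719]
force: [-0.2, -0.7, -2.6]
grip_width: 0.0289
```

```bash
python3 -c "
from h import *
go([.624,.0972,.11])
snap('s3','scene',(350,100,480,250),5)
"
```

```text
travel [-0.266   0.191  -0.0024] twist [ 0.15 -0.13 -0.02]
```

View pics/s3.png

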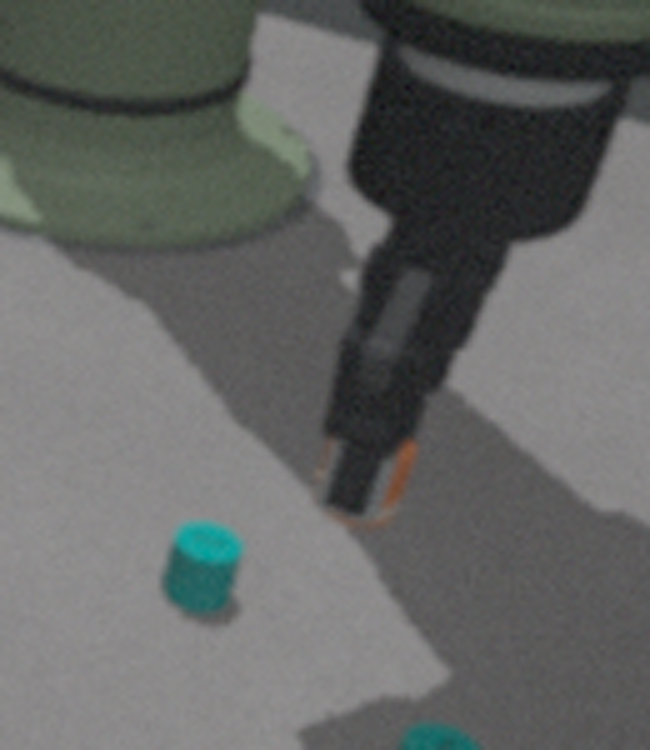

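The copper hangs upright in the fingers (scene ≈ (422,195)). Next: carry it to pad d.

Emit:
apply_moves:
  commands:
    - {"travel": [-0.012,0.009,0],"twist": [0,0,0],"claw": 0.02}
    - {"travel": [-0.04,0.029,0],"twist": [0,0,0],"claw": 0.02}
    - {"travel": [-0.075,0.054,0],"twist": [0,0,0],"claw": 0.02}
    - {"travel": [-0.11,0.079,0],"twist": [0,0,0],"claw": 0.02}
    - {"travel": [-0.145,0.104,0],"twist": [0,0,0],"claw": 0.02}
    - {"travel": [-0.18,0.129,0],"twist": [0,0,0],"claw": 0.02}
    - {"travel": [-0.215,0.154,0],"twist": [0,0,0],"claw": 0.02}
    - {"travel": [-0.245,0.176,0],"twist": [0,0,0],"claw": 0.02}
    - {"travel": [-0.26,0.187,0],"twist": [0,0,0],"claw": 0.02}
    - {"travel": [-0.266,0.191,0],"twist": [0,0,0],"claw": 0.02}

```text
clock: 4.6
position: [0.6238, 0.0944, 0.1043]
tool_rot: [-3.14, 0.001, 1.716]
force: [-0.5, 0.1, -1.4]
grip_width: 0.0284
```

Emit:
apply_moves:
  commands:
    - {"travel": [0,0,0],"twist": [0,0,0],"claw": 0.02}
    - {"travel": [0,0,0],"twist": [0,0,0],"claw": 0.02}

```text
clock: 4.8
position: [0.6223, 0.0978, 0.1049]
tool_rot: [-3.14, -0.001, 1.72]
force: [0.0, 0.9, -3.9]
grip_width: 0.0282
```

```bash
python3 -c "
from h import *
go([.624,.0972,.022])
snap('s4','scene',(130,100,330,250),4)
"
```

```text
travel [-0.0009  0.0017  0.0829] twist [-0.06 -0.04  0.05]
```

View pics/s4.png

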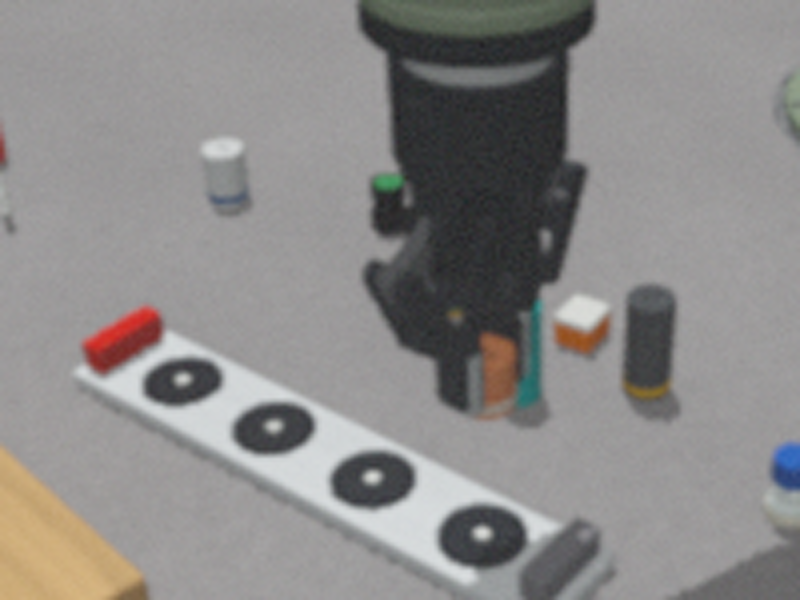

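The gripper and copper hang over pad d (the dot is at crop (482,534)), tool aligned. Lowering now.

Emit:
apply_moves:
  commands:
    - {"travel": [0,0.001,0.015],"twist": [0,0,0],"claw": 0.02}
    - {"travel": [0,0.001,0.035],"twist": [0,0,0],"claw": 0.02}
    - {"travel": [0,0.001,0.055],"twist": [0,0,0],"claw": 0.02}
    - {"travel": [0,0.001,0.07],"twist": [0,0,0],"claw": 0.02}
    - {"travel": [0,0.001,0.077],"twist": [0,0,0],"claw": 0.02}
    - {"travel": [0,0.001,0.08],"twist": [0,0,0],"claw": 0.02}
    - {"travel": [0,0.001,0.08],"twist": [0,0,0],"claw": 0.02}
    - {"travel": [0,0.001,0.08],"twist": [0,0,0],"claw": 0.02}

```text
clock: 5.65
position: [0.6247, 0.0967, 0.026]
tool_rot: [3.141, -0.0, 1.718]
force: [0.0, -0.8, -1.3]
grip_width: 0.0283
```

```bash
python3 -c "
from h import *
go([.624,.0972,.020])
snap('s5','scene',(200,170,300,270),6)
"
```

```text
travel [ 0.0006 -0.0006  0.006 ] twist [ 0.06 -0.   -0.03]
```

View pics/s5.png

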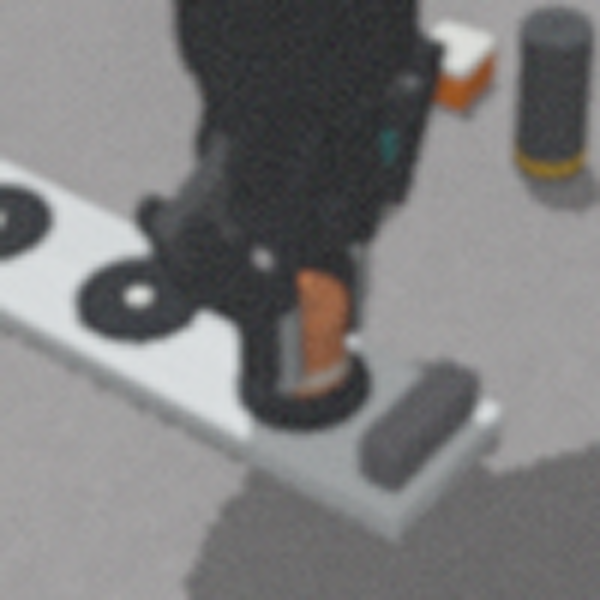

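Just above the pad and centred. I'll creep down 6 mm and check the force before opening.

Emit:
apply_moves:
  commands:
    - {"travel": [0,0,0.002],"twist": [0,0,0],"claw": 0.02}
    - {"travel": [0,0,0.004],"twist": [0,0,0],"claw": 0.02}
    - {"travel": [0,0,0.005],"twist": [0,0,0],"claw": 0.02}
    - {"travel": [0,0,0.005],"twist": [0,0,0],"claw": 0.02}
    - {"travel": [0,0,0.006],"twist": [0,0,0],"claw": 0.02}
    - {"travel": [0,0,0.006],"twist": [0,0,0],"claw": 0.02}

```text
clock: 6.3
position: [0.6243, 0.0966, 0.0203]
tool_rot: [3.141, -0.0, 1.718]
force: [-7.4, -0.3, 18.5]
grip_width: 0.0286
```

Emit:
apply_moves:
  commands:
    - {"travel": [0,0,-0.0005],"twist": [0,0,0],"claw": 0.02}
    - {"travel": [0,0,-0.0005],"twist": [0,0,0],"claw": 0.033}
    - {"travel": [0,0,-0.0005],"twist": [0,0,0],"claw": 0.045}
    - {"travel": [0,0,-0.0005],"twist": [0,0,0],"claw": 0.055}
    - {"travel": [0,0,-0.0005],"twist": [0,0,0],"claw": 0.055}
    - {"travel": [0,0,-0.01],"twist": [0,0,0],"claw": 0.055}
    - {"travel": [0,0,-0.03],"twist": [0,0,0],"claw": 0.055}
    - {"travel": [0,0,-0.06],"twist": [0,0,0],"claw": 0.055}
    - {"travel": [0,0,-0.09],"twist": [0,0,0],"claw": 0.055}
    - {"travel": [0,0,-0.12],"twist": [0,0,0],"claw": 0.055}

```text
clock: 7.3
position: [0.6242, 0.0965, 0.1412]
tool_rot: [3.141, -0.0, 1.718]
force: [-0.4, -0.1, 0.3]
grip_width: 0.055
```

```bash
python3 -c "
from h import *
go([.4544,.0626,.14])
snap('s6','scene',(130,100,330,250),4)
"
```

```text
travel [-0.0086 -0.173   0.0011] twist [ 0.02 -0.   -0.04]
```

View pics/s6.png

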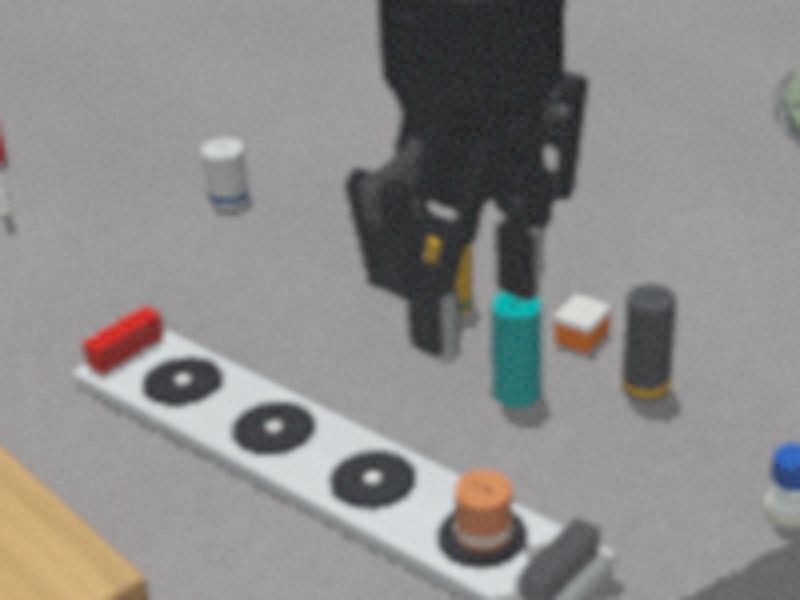

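The copper stands centred on pad d (crop (484,510)). Next is the steel.

Emit:
apply_moves:
  commands:
    - {"travel": [0,-0.01,0],"twist": [0,0,0],"claw": 0.06}
    - {"travel": [-0.001,-0.035,0],"twist": [0,0,0],"claw": 0.06}
    - {"travel": [-0.003,-0.07,0],"twist": [0,0,0],"claw": 0.06}
    - {"travel": [-0.005,-0.105,0],"twist": [0,0,0],"claw": 0.06}
    - {"travel": [-0.007,-0.14,0],"twist": [0,0,0],"claw": 0.06}
    - {"travel": [-0.008,-0.165,0],"twist": [0,0,0],"claw": 0.06}
    - {"travel": [-0.0085,-0.1725,0],"twist": [0,0,0],"claw": 0.06}
    - {"travel": [-0.0085,-0.1725,0.02],"twist": [0,0,0],"claw": 0.06}
    - {"travel": [-0.0085,-0.1725,0.05],"twist": [0,0,0],"claw": 0.06}
    - {"travel": [-0.0085,-0.1725,0.05],"twist": [0,0,0],"claw": 0.06}

```text
clock: 8.35
position: [0.4533, 0.0625, 0.0869]
tool_rot: [-3.137, 0.001, 1.719]
force: [-0.1, -1.0, 0.7]
grip_width: 0.06
```

```bash
python3 -c "
from h import *
go([.4544,.0626,.025])
snap('s7','scene',(190,120,340,240),5)
"
```

```text
travel [-0.      0.0014  0.0619] twist [-0.26  0.04 -0.02]
```

View pics/s7.png

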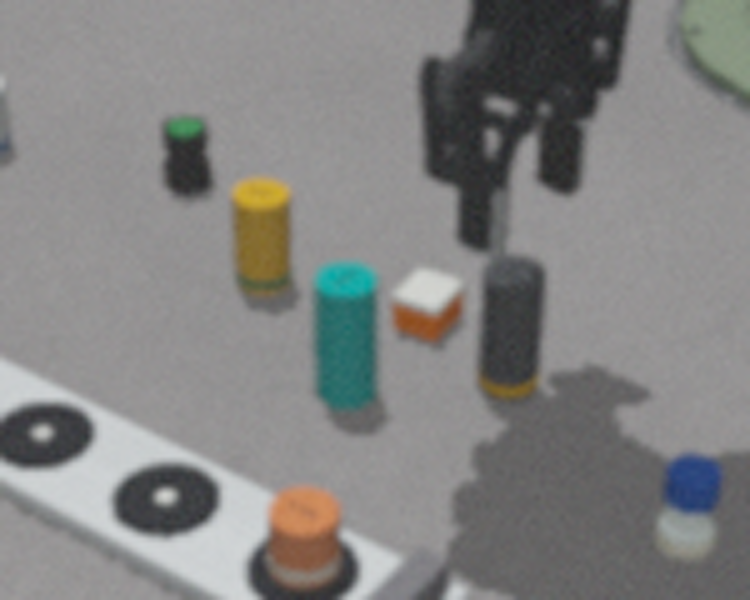

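The fingers straddle the steel (yellow band, crop (512,330)); the turquoise one stays clear. Descend and grip.

Emit:
apply_moves:
  commands:
    - {"travel": [0,0.001,0.015],"twist": [0,0,0],"claw": 0.06}
    - {"travel": [0,0.001,0.035],"twist": [0,0,0],"claw": 0.06}
    - {"travel": [0,0.001,0.055],"twist": [0,0,0],"claw": 0.06}
    - {"travel": [0,0.001,0.062],"twist": [0,0,0],"claw": 0.06}
    - {"travel": [0,0.001,0.062],"twist": [0,0,0],"claw": 0.045}
    - {"travel": [0,0.001,0.062],"twist": [0,0,0],"claw": 0.036}
    - {"travel": [0,0.001,0.062],"twist": [0,0,0],"claw": 0.03}
    - {"travel": [0,0.001,0.062],"twist": [0,0,0],"claw": 0.02}
    - {"travel": [0,0.001,0.062],"twist": [0,0,0],"claw": 0.02}
    - {"travel": [0,0.001,0.062],"twist": [0,0,0],"claw": 0.02}

```text
clock: 9.4
position: [0.4569, 0.0631, 0.0284]
tool_rot: [3.139, -0.0, 1.718]
force: [1.2, 0.4, 11.3]
grip_width: 0.029
```

Emit:
apply_moves:
  commands:
    - {"travel": [0,0,0],"twist": [0,0,0],"claw": 0.02}
    - {"travel": [0,0,-0.005],"twist": [0,0,0],"claw": 0.02}
    - {"travel": [0,0,-0.015],"twist": [0,0,0],"claw": 0.02}
    - {"travel": [0,0,-0.035],"twist": [0,0,0],"claw": 0.02}
    - {"travel": [0,0,-0.065],"twist": [0,0,0],"claw": 0.02}
    - {"travel": [0,0,-0.095],"twist": [0,0,0],"claw": 0.02}
    - {"travel": [0,0,-0.115],"twist": [0,0,0],"claw": 0.02}
    - {"travel": [0,0,-0.125],"twist": [0,0,0],"claw": 0.02}
    - {"travel": [0,0,-0.125],"twist": [0,0,0],"claw": 0.02}

```text
clock: 10.3
position: [0.4562, 0.0632, 0.1535]
tool_rot: [3.14, -0.001, 1.719]
force: [-0.6, 0.2, -4.6]
grip_width: 0.0293
```

```bash
python3 -c "
from h import *
go([.6573,-.1257,.15])
snap('s8','scene',(190,60,340,180),5)
"
```

```text
travel [-0.2164  0.171   0.0037] twist [ 0.11 -0.03 -0.02]
```

View pics/s8.png

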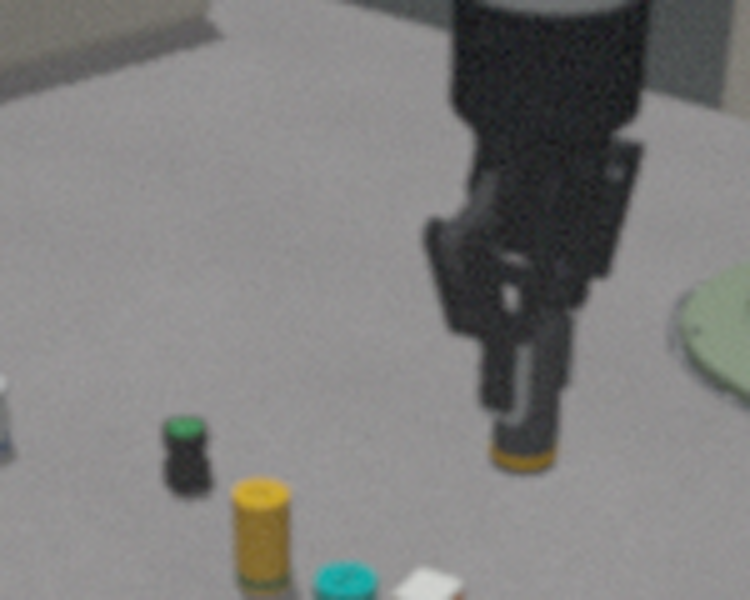

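The steel is lifted upright (foot at crop (523,460)). Next: carry it to pad a.

Emit:
apply_moves:
  commands:
    - {"travel": [-0.01,0.008,0],"twist": [0,0,0],"claw": 0.02}
    - {"travel": [-0.032,0.025,0],"twist": [0,0,0],"claw": 0.02}
    - {"travel": [-0.062,0.049,0],"twist": [0,0,0],"claw": 0.02}
    - {"travel": [-0.092,0.073,0],"twist": [0,0,0],"claw": 0.02}
    - {"travel": [-0.122,0.097,0],"twist": [0,0,0],"claw": 0.02}
    - {"travel": [-0.152,0.12,0],"twist": [0,0,0],"claw": 0.02}
    - {"travel": [-0.18,0.142,0],"twist": [0,0,0],"claw": 0.02}
    - {"travel": [-0.202,0.16,0],"twist": [0,0,0],"claw": 0.02}
    - {"travel": [-0.213,0.168,0],"twist": [0,0,0],"claw": 0.02}
    - {"travel": [-0.2165,0.171,0.003],"twist": [0,0,0],"claw": 0.02}

```text
clock: 11.35
position: [0.6571, -0.1285, 0.1475]
tool_rot: [-3.14, 0.0, 1.717]
force: [-0.3, 0.9, -3.8]
grip_width: 0.0286
```

Emit:
apply_moves:
  commands:
    - {"travel": [0,0,0],"twist": [0,0,0],"claw": 0.02}
    - {"travel": [0,0,0.015],"twist": [0,0,0],"claw": 0.02}
    - {"travel": [0,0,0.035],"twist": [0,0,0],"claw": 0.02}
    - {"travel": [0,0,0.06],"twist": [0,0,0],"claw": 0.02}
    - {"travel": [0,0,0.08],"twist": [0,0,0],"claw": 0.02}
    - {"travel": [0,0,0.09],"twist": [0,0,0],"claw": 0.02}
    - {"travel": [0,0,0.09],"twist": [0,0,0],"claw": 0.02}
    - {"travel": [0,0,0.09],"twist": [0,0,0],"claw": 0.02}

```text
clock: 12.15
position: [0.657, -0.1259, 0.0598]
tool_rot: [3.141, 0.0, 1.719]
force: [0.9, -0.5, -2.9]
grip_width: 0.0294
```

```bash
python3 -c "
from h import *
go([.6573,-.1257,.042])
snap('s9','scene',(110,110,260,230),5)
snap('t9','top',(250,100,400,220),5)
"
```

```text
travel [0.0002 0.0003 0.0178] twist [ 0.02  0.01 -0.02]
```

View pics/s9.png

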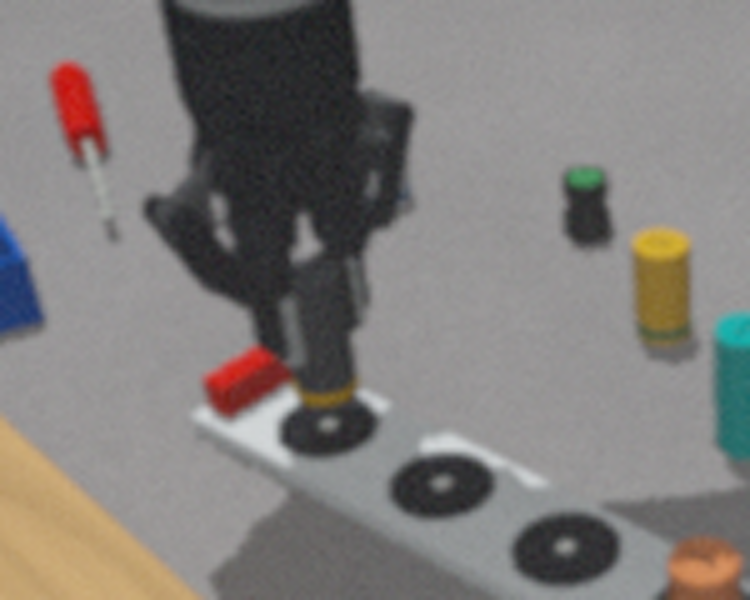

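View pics/t9.png

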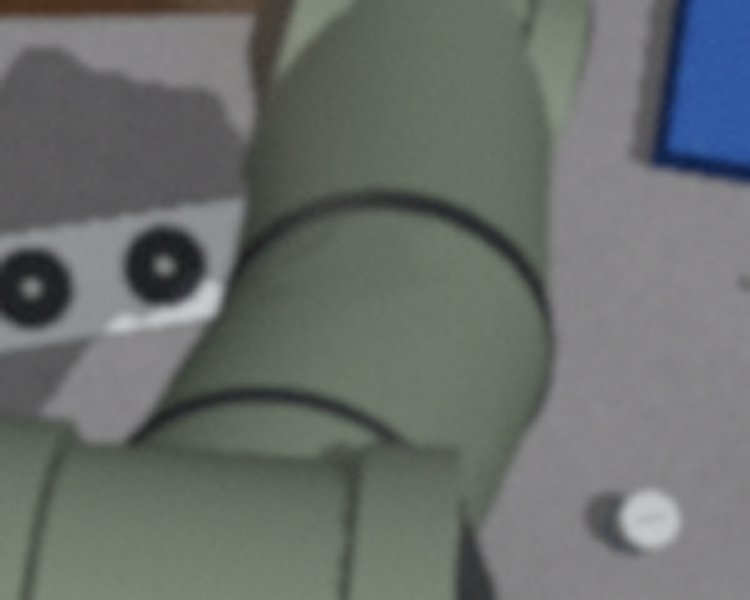

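The steel (yellow foot at crop (327,392)) is directly above pad a's dot (328,424), beside the red stop. Lowering gently.

Emit:
apply_moves:
  commands:
    - {"travel": [0,0,0.006],"twist": [0,0,0],"claw": 0.02}
    - {"travel": [0,0,0.011],"twist": [0,0,0],"claw": 0.02}
    - {"travel": [0,0,0.014],"twist": [0,0,0],"claw": 0.02}
    - {"travel": [0,0,0.016],"twist": [0,0,0],"claw": 0.02}
    - {"travel": [0,0,0.017],"twist": [0,0,0],"claw": 0.02}
    - {"travel": [0,0,0.017],"twist": [0,0,0],"claw": 0.02}

```text
clock: 12.85
position: [0.6568, -0.1261, 0.0426]
tool_rot: [-3.141, -0.0, 1.718]
force: [-3.1, 0.3, 2.1]
grip_width: 0.0291
```

Emit:
apply_moves:
  commands:
    - {"travel": [0,0,0.0005],"twist": [0,0,0],"claw": 0.02}
    - {"travel": [0,0,0.0005],"twist": [0,0,0],"claw": 0.02}
    - {"travel": [0,0,0.0005],"twist": [0,0,0],"claw": 0.033}
    - {"travel": [0,0,0.0005],"twist": [0,0,0],"claw": 0.045}
    - {"travel": [0,0,0.0005],"twist": [0,0,0],"claw": 0.058}
    - {"travel": [0,0,0.0005],"twist": [0,0,0],"claw": 0.058}
    - {"travel": [0,0,-0.01],"twist": [0,0,0],"claw": 0.058}
    - {"travel": [0,0,-0.035],"twist": [0,0,0],"claw": 0.058}
    - {"travel": [0,0,-0.065],"twist": [0,0,0],"claw": 0.058}
    - {"travel": [0,0,-0.1],"twist": [0,0,0],"claw": 0.058}

```text
clock: 13.85
position: [0.6565, -0.1261, 0.1436]
tool_rot: [-3.141, -0.0, 1.718]
force: [-0.0, -0.7, -0.2]
grip_width: 0.0579
```

```bash
python3 -c "
from h import *
go([.4764,-.0866,.14])
snap('s10','scene',(110,110,260,230),5)
"
```

```text
travel [ 0.0655 -0.1723  0.0037] twist [-0.04 -0.01 -0.04]
```

View pics/s10.png

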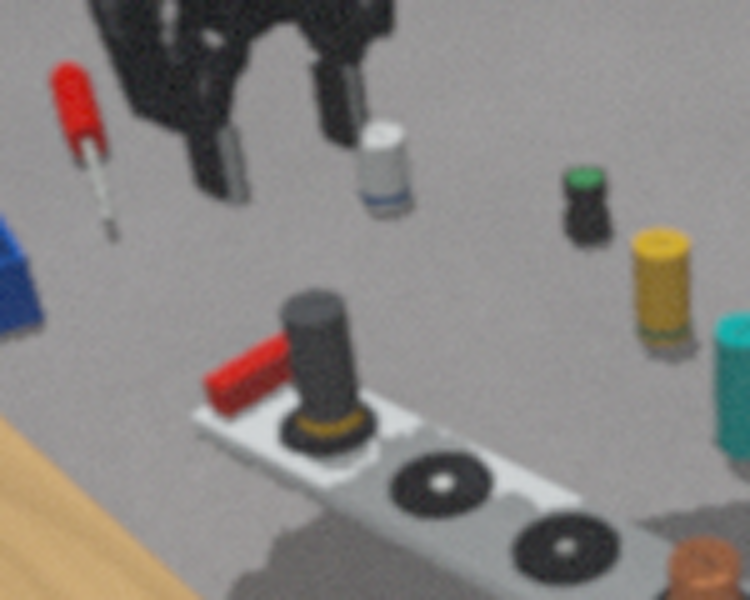

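```bash
python3 -c "
from h import *
g=dict(np.load('s10.npz'))
for X in ([.6573,-.1257,.014],[.6573,-.1257,.080],[.4987,-.3044,0],[.4987,-.3044,.042]):
  q=P(g)@np.r_[X,1];q=q[:2]/q[2];print((q-[110,110]+.5)*5-.5)
"
```

```text
[331.57833107 423.89424439]
[310.79024009 307.68416321]
[388.83205457 200.47335716]
[379.83999806 136.80949524]
```

The steel stands upright on pad a: its top and foot match the projection of a vertical cylinder there within about 4 crop pixels (under 1 image pixel). Next is the brass.

Emit:
apply_moves:
  commands:
    - {"travel": [0.004,-0.01,0],"twist": [0,0,0],"claw": 0.06}
    - {"travel": [0.013,-0.035,0],"twist": [0,0,0],"claw": 0.06}
    - {"travel": [0.027,-0.07,0],"twist": [0,0,0],"claw": 0.06}
    - {"travel": [0.04,-0.105,0],"twist": [0,0,0],"claw": 0.06}
    - {"travel": [0.053,-0.14,0],"twist": [0,0,0],"claw": 0.06}
    - {"travel": [0.062,-0.164,0],"twist": [0,0,0],"claw": 0.06}
    - {"travel": [0.065,-0.172,0.004],"twist": [0,0,0],"claw": 0.06}
    - {"travel": [0.0655,-0.172,0.03],"twist": [0,0,0],"claw": 0.06}
    - {"travel": [0.0655,-0.172,0.06],"twist": [0,0,0],"claw": 0.06}
    - {"travel": [0.0655,-0.172,0.06],"twist": [0,0,0],"claw": 0.06}

```text
clock: 14.9
position: [0.4762, -0.0865, 0.0802]
tool_rot: [-3.138, -0.001, 1.719]
force: [-0.4, -0.3, 0.2]
grip_width: 0.06
```

```bash
python3 -c "
from h import *
go([.4764,-.0866,.02])
snap('s11','scene',(180,90,330,210),5)
"
```

```text
travel [-0.0002  0.0003  0.0602] twist [-0.19 -0.04 -0.02]
```

View pics/s11.png

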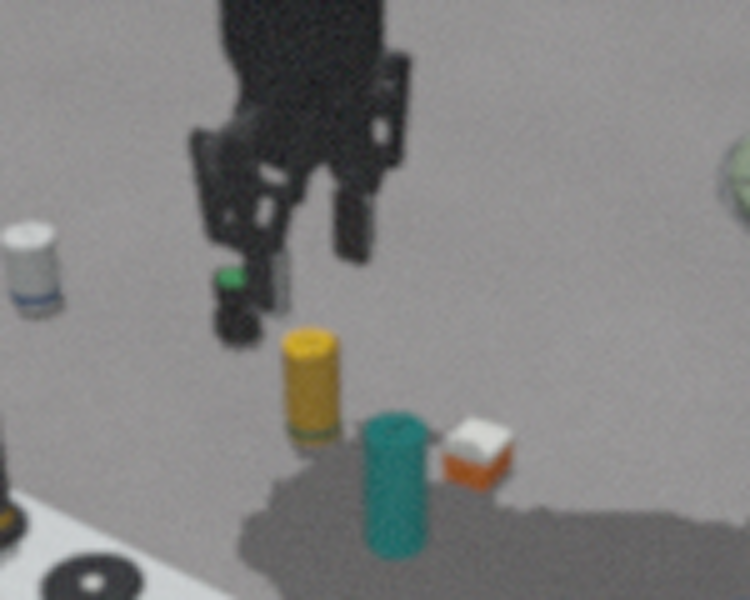

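The jaws are centred over the brass (crop (312,385)). The turquoise bar and the loupe are clear.

Emit:
apply_moves:
  commands:
    - {"travel": [0,0,0.015],"twist": [0,0,0],"claw": 0.06}
    - {"travel": [0,0,0.035],"twist": [0,0,0],"claw": 0.06}
    - {"travel": [0,0,0.053],"twist": [0,0,0],"claw": 0.06}
    - {"travel": [0,0,0.06],"twist": [0,0,0],"claw": 0.06}
    - {"travel": [0,0,0.06],"twist": [0,0,0],"claw": 0.045}
    - {"travel": [0,0,0.06],"twist": [0,0,0],"claw": 0.036}
    - {"travel": [0,0,0.06],"twist": [0,0,0],"claw": 0.03}
    - {"travel": [0,0,0.06],"twist": [0,0,0],"claw": 0.02}
    - {"travel": [0,0,0.06],"twist": [0,0,0],"claw": 0.02}
    - {"travel": [0,0,0.06],"twist": [0,0,0],"claw": 0.02}

```text
clock: 15.95
position: [0.4783, -0.0867, 0.0235]
tool_rot: [3.139, 0.001, 1.719]
force: [1.9, 0.9, 11.9]
grip_width: 0.0291
```

Emit:
apply_moves:
  commands:
    - {"travel": [0,0,0],"twist": [0,0,0],"claw": 0.02}
    - {"travel": [0,0,-0.005],"twist": [0,0,0],"claw": 0.02}
    - {"travel": [0,0,-0.015],"twist": [0,0,0],"claw": 0.02}
    - {"travel": [0,0,-0.035],"twist": [0,0,0],"claw": 0.02}
    - {"travel": [0,0,-0.065],"twist": [0,0,0],"claw": 0.02}
    - {"travel": [0,0,-0.095],"twist": [0,0,0],"claw": 0.02}
    - {"travel": [0,0,-0.115],"twist": [0,0,0],"claw": 0.02}
    - {"travel": [0,0,-0.125],"twist": [0,0,0],"claw": 0.02}
    - {"travel": [0,0,-0.125],"twist": [0,0,0],"claw": 0.02}

```text
clock: 16.85
position: [0.4776, -0.0865, 0.1485]
tool_rot: [3.14, 0.0, 1.719]
force: [-0.6, -0.4, -3.0]
grip_width: 0.0286
```

```bash
python3 -c "
from h import *
go([.6465,-.0512,.14])
snap('s12','scene',(180,60,330,180),5)
"
```

```text
travel [0.0101 0.1723 0.0089] twist [ 0.12  0.01 -0.02]
```

View pics/s12.png

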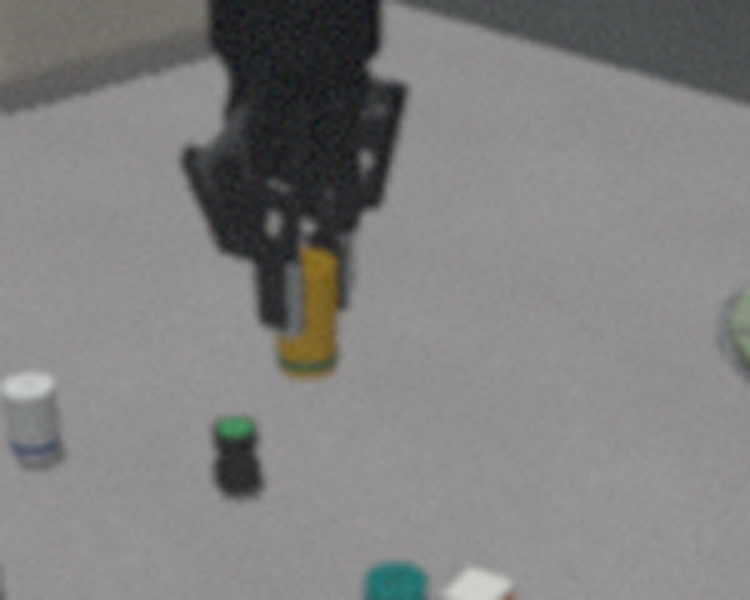

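The brass is held upright (crop (310,310)). Next: pad b.

Emit:
apply_moves:
  commands:
    - {"travel": [0,0.01,0],"twist": [0,0,0],"claw": 0.02}
    - {"travel": [0.002,0.032,0],"twist": [0,0,0],"claw": 0.02}
    - {"travel": [0.004,0.062,0],"twist": [0,0,0],"claw": 0.02}
    - {"travel": [0.006,0.095,0],"twist": [0,0,0],"claw": 0.02}
    - {"travel": [0.007,0.125,0],"twist": [0,0,0],"claw": 0.02}
    - {"travel": [0.009,0.15,0],"twist": [0,0,0],"claw": 0.02}
    - {"travel": [0.01,0.165,0],"twist": [0,0,0],"claw": 0.02}
    - {"travel": [0.01,0.172,0.003],"twist": [0,0,0],"claw": 0.02}
    - {"travel": [0.01,0.172,0.009],"twist": [0,0,0],"claw": 0.02}
    - {"travel": [0.01,0.172,0.009],"twist": [0,0,0],"claw": 0.02}

```text
clock: 17.9
position: [0.6445, -0.0517, 0.1366]
tool_rot: [-3.139, -0.0, 1.718]
force: [0.1, -0.5, -4.5]
grip_width: 0.0288
```

Emit:
apply_moves:
  commands:
    - {"travel": [0,0,0.012],"twist": [0,0,0],"claw": 0.02}
    - {"travel": [0,0,0.032],"twist": [0,0,0],"claw": 0.02}
    - {"travel": [0,0,0.055],"twist": [0,0,0],"claw": 0.02}
    - {"travel": [0,0,0.075],"twist": [0,0,0],"claw": 0.02}
    - {"travel": [0,0,0.085],"twist": [0,0,0],"claw": 0.02}
    - {"travel": [0,0,0.088],"twist": [0,0,0],"claw": 0.02}
    - {"travel": [0,0,0.088],"twist": [0,0,0],"claw": 0.02}
    - {"travel": [0,0,0.088],"twist": [0,0,0],"claw": 0.02}

```text
clock: 18.7
position: [0.6463, -0.0515, 0.0512]
tool_rot: [3.14, 0.0, 1.718]
force: [0.7, -0.1, -2.9]
grip_width: 0.0289
```

```bash
python3 -c "
from h import *
go([.6465,-.0512,.037])
snap('s13','scene',(120,120,270,240),5)
"
```

```text
travel [0.0003 0.0003 0.0142] twist [ 0.07  0.02 -0.04]
```

View pics/s13.png

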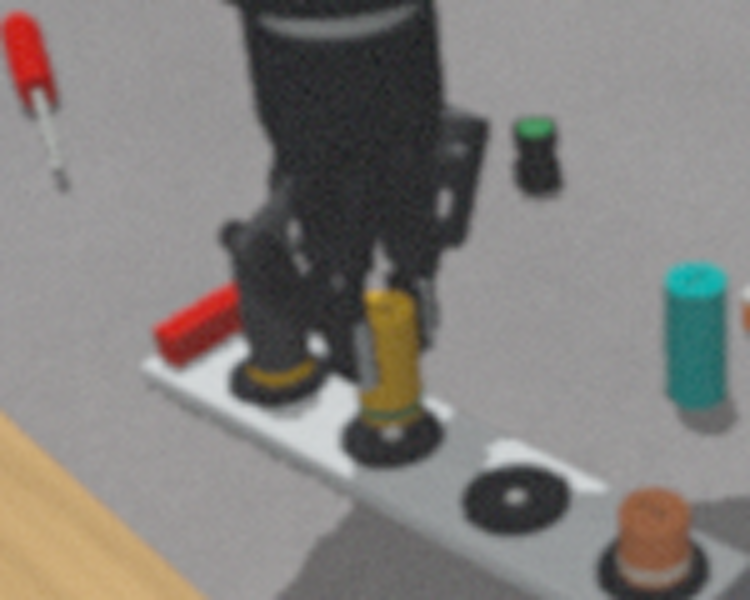

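The brass is above pad b's dot (crop (392,434)), clear of the steel. Lowering.

Emit:
apply_moves:
  commands:
    - {"travel": [0,0,0.005],"twist": [0,0,0],"claw": 0.02}
    - {"travel": [0,0,0.009],"twist": [0,0,0],"claw": 0.02}
    - {"travel": [0,0,0.011],"twist": [0,0,0],"claw": 0.02}
    - {"travel": [0,0,0.0125],"twist": [0,0,0],"claw": 0.02}
    - {"travel": [0,0,0.0135],"twist": [0,0,0],"claw": 0.02}
    - {"travel": [0,0,0.0135],"twist": [0,0,0],"claw": 0.02}

```text
clock: 19.35
position: [0.6458, -0.0514, 0.0375]
tool_rot: [3.142, -0.0, 1.718]
force: [-4.8, 0.2, 10.5]
grip_width: 0.0287
```

Emit:
apply_moves:
  commands:
    - {"travel": [0,0,0],"twist": [0,0,0],"claw": 0.02}
    - {"travel": [0,0,0],"twist": [0,0,0],"claw": 0.033}
    - {"travel": [0,0,0],"twist": [0,0,0],"claw": 0.045}
    - {"travel": [0,0,0],"twist": [0,0,0],"claw": 0.058}
    - {"travel": [0,0,0],"twist": [0,0,0],"claw": 0.058}
    - {"travel": [0,0,-0.01],"twist": [0,0,0],"claw": 0.058}
    - {"travel": [0,0,-0.035],"twist": [0,0,0],"claw": 0.058}
    - {"travel": [0,0,-0.065],"twist": [0,0,0],"claw": 0.058}
    - {"travel": [0,0,-0.095],"twist": [0,0,0],"claw": 0.058}
    - {"travel": [0,0,-0.115],"twist": [0,0,0],"claw": 0.058}

```text
clock: 20.35
position: [0.6464, -0.0516, 0.1547]
tool_rot: [3.139, 0.0, 1.718]
force: [0.3, 0.0, 0.0]
grip_width: 0.0576
```

```bash
python3 -c "
from h import *
go([.4987,-.3044,.14])
snap('s14','scene',(120,120,270,240),5)
"
```

```text
travel [-0.2284 -0.1832  0.0144] twist [ 0.13  0.02 -0.05]
```

View pics/s14.png

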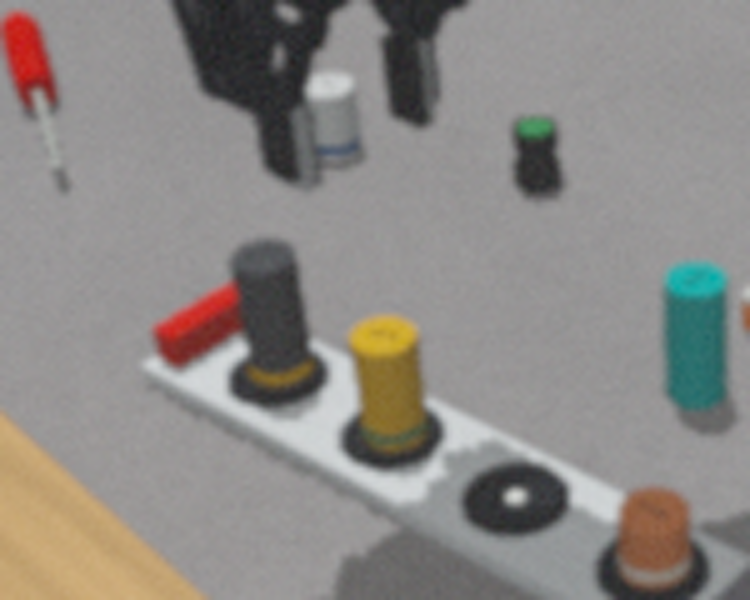

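The brass stands on pad b (crop (385,385)), upright. Next is the aluminium.

Emit:
apply_moves:
  commands:
    - {"travel": [-0.01,-0.008,0],"twist": [0,0,0],"claw": 0.06}
    - {"travel": [-0.035,-0.028,0],"twist": [0,0,0],"claw": 0.06}
    - {"travel": [-0.068,-0.055,0],"twist": [0,0,0],"claw": 0.06}
    - {"travel": [-0.1,-0.08,0],"twist": [0,0,0],"claw": 0.06}
    - {"travel": [-0.132,-0.106,0],"twist": [0,0,0],"claw": 0.06}
    - {"travel": [-0.165,-0.132,0],"twist": [0,0,0],"claw": 0.06}
    - {"travel": [-0.195,-0.156,0.005],"twist": [0,0,0],"claw": 0.06}
    - {"travel": [-0.218,-0.175,0.014],"twist": [0,0,0],"claw": 0.06}
    - {"travel": [-0.2285,-0.183,0.03],"twist": [0,0,0],"claw": 0.06}
    - {"travel": [-0.2285,-0.183,0.05],"twist": [0,0,0],"claw": 0.06}

```text
clock: 21.4
position: [0.4961, -0.3073, 0.1015]
tool_rot: [-3.141, 0.001, 1.715]
force: [0.6, -0.8, -0.3]
grip_width: 0.0601
```

Emit:
apply_moves:
  commands:
    - {"travel": [0,0,0.02],"twist": [0,0,0],"claw": 0.06}
    - {"travel": [0,0,0.03],"twist": [0,0,0],"claw": 0.06}
    - {"travel": [0,0,0.03],"twist": [0,0,0],"claw": 0.06}
    - {"travel": [0,0,0.03],"twist": [0,0,0],"claw": 0.06}

```text
clock: 21.8
position: [0.4983, -0.3046, 0.0722]
tool_rot: [-3.142, 0.0, 1.718]
force: [-0.6, 0.3, 0.1]
grip_width: 0.0602
```

```bash
python3 -c "
from h import *
go([.4987,-.3044,.012])
snap('s15','scene',(110,80,260,200),5)
"
```

```text
travel [0.0002 0.0005 0.0602] twist [-0.    0.01 -0.04]
```

View pics/s15.png

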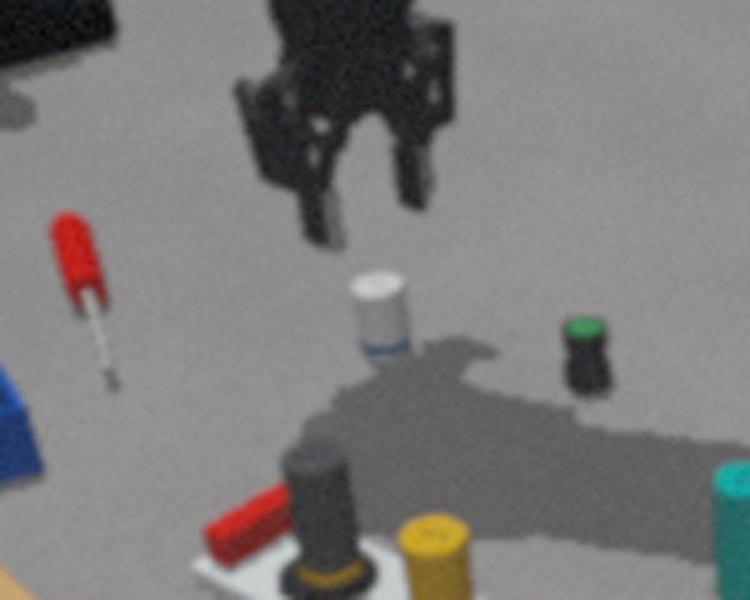

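The jaws are centred above the aluminium (crop (380,315)). Descend and grip.

Emit:
apply_moves:
  commands:
    - {"travel": [0,0,0.015],"twist": [0,0,0],"claw": 0.06}
    - {"travel": [0,0,0.035],"twist": [0,0,0],"claw": 0.06}
    - {"travel": [0,0,0.053],"twist": [0,0,0],"claw": 0.06}
    - {"travel": [0,0,0.06],"twist": [0,0,0],"claw": 0.06}
    - {"travel": [0,0,0.06],"twist": [0,0,0],"claw": 0.045}
    - {"travel": [0,0,0.06],"twist": [0,0,0],"claw": 0.036}
    - {"travel": [0,0,0.06],"twist": [0,0,0],"claw": 0.03}
    - {"travel": [0,0,0.06],"twist": [0,0,0],"claw": 0.02}
    - {"travel": [0,0,0.06],"twist": [0,0,0],"claw": 0.02}
    - {"travel": [0,0,0.06],"twist": [0,0,0],"claw": 0.02}

```text
clock: 22.85
position: [0.4989, -0.3046, 0.0128]
tool_rot: [3.14, 0.001, 1.718]
force: [-0.0, 0.2, 5.6]
grip_width: 0.0288
```

Emit:
apply_moves:
  commands:
    - {"travel": [0,0,0],"twist": [0,0,0],"claw": 0.02}
    - {"travel": [0,0,-0.005],"twist": [0,0,0],"claw": 0.02}
    - {"travel": [0,0,-0.015],"twist": [0,0,0],"claw": 0.02}
    - {"travel": [0,0,-0.035],"twist": [0,0,0],"claw": 0.02}
    - {"travel": [0,0,-0.065],"twist": [0,0,0],"claw": 0.02}
    - {"travel": [0,0,-0.095],"twist": [0,0,0],"claw": 0.02}
    - {"travel": [0,0,-0.12],"twist": [0,0,0],"claw": 0.02}
    - {"travel": [0,0,-0.13],"twist": [0,0,0],"claw": 0.02}
    - {"travel": [0,0,-0.13],"twist": [0,0,0],"claw": 0.02}

```text
clock: 23.75
position: [0.499, -0.3046, 0.1434]
tool_rot: [3.139, 0.001, 1.719]
force: [0.1, -0.7, -1.3]
grip_width: 0.0287
```

```bash
python3 -c "
from h import *
go([.6354,.0232,.14])
snap('s16','scene',(110,50,260,170),5)
"
```

```text
travel [0.3041 0.1831 0.0034] twist [ 0.13  0.08 -0.03]
```

View pics/s16.png

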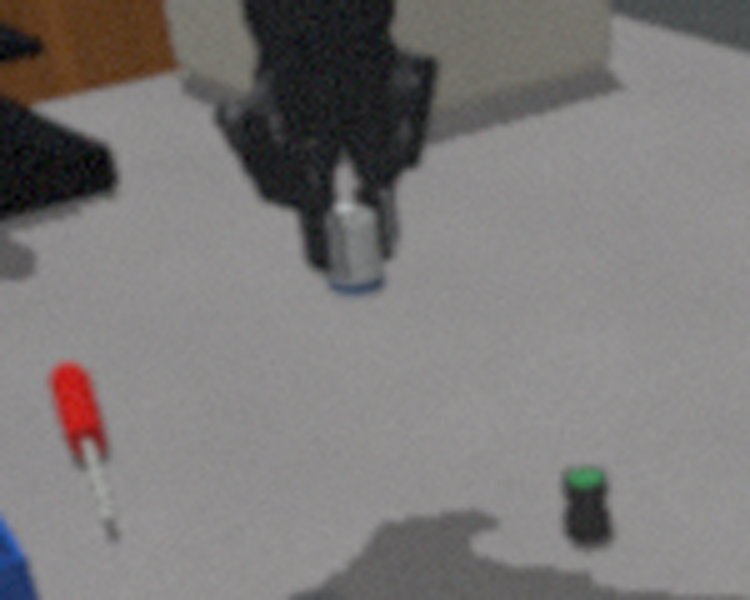

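The aluminium is held upright (crop (353,245)). Next: pad c, at a height clear of the placed bars.

Emit:
apply_moves:
  commands:
    - {"travel": [0.012,0.007,0],"twist": [0,0,0],"claw": 0.02}
    - {"travel": [0.04,0.024,0],"twist": [0,0,0],"claw": 0.02}
    - {"travel": [0.08,0.048,0],"twist": [0,0,0],"claw": 0.02}
    - {"travel": [0.12,0.072,0],"twist": [0,0,0],"claw": 0.02}
    - {"travel": [0.16,0.096,0],"twist": [0,0,0],"claw": 0.02}
    - {"travel": [0.2,0.12,0],"twist": [0,0,0],"claw": 0.02}
    - {"travel": [0.24,0.144,0],"twist": [0,0,0],"claw": 0.02}
    - {"travel": [0.275,0.166,0],"twist": [0,0,0],"claw": 0.02}
    - {"travel": [0.297,0.179,0],"twist": [0,0,0],"claw": 0.02}
    - {"travel": [0.304,0.183,0.003],"twist": [0,0,0],"claw": 0.02}

```text
clock: 24.8
position: [0.6348, 0.0281, 0.1373]
tool_rot: [-3.14, -0.001, 1.723]
force: [-0.7, -0.3, -1.4]
grip_width: 0.0288
```

Emit:
apply_moves:
  commands:
    - {"travel": [0,0,0],"twist": [0,0,0],"claw": 0.02}
    - {"travel": [0,0,0.012],"twist": [0,0,0],"claw": 0.02}
    - {"travel": [0,0,0.035],"twist": [0,0,0],"claw": 0.02}
    - {"travel": [0,0,0.06],"twist": [0,0,0],"claw": 0.02}
    - {"travel": [0,0,0.085],"twist": [0,0,0],"claw": 0.02}
    - {"travel": [0,0,0.098],"twist": [0,0,0],"claw": 0.02}
    - {"travel": [0,0,0.1],"twist": [0,0,0],"claw": 0.02}
    - {"travel": [0,0,0.1],"twist": [0,0,0],"claw": 0.02}
    - {"travel": [0,0,0.1],"twist": [0,0,0],"claw": 0.02}

```text
clock: 25.7
position: [0.6353, 0.023, 0.0398]
tool_rot: [3.14, 0.0, 1.718]
force: [0.2, 0.4, -0.1]
grip_width: 0.0286
```

```bash
python3 -c "
from h import *
go([.6354,.0232,.0265])
snap('s17','scene',(140,130,290,250),5)
"
```

```text
travel [0.0002 0.0002 0.0133] twist [ 0.08  0.01 -0.05]
```

View pics/s17.png

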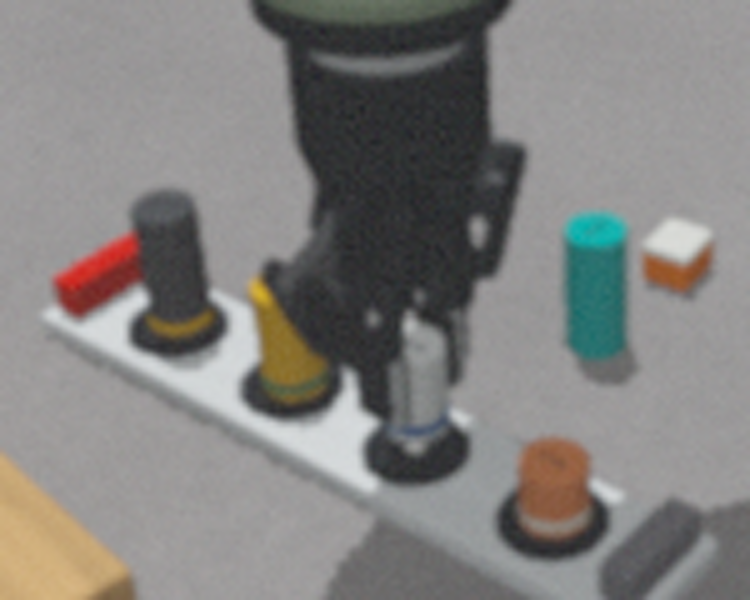

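The aluminium is above pad c (crop (417,430)). The neighbours are undisturbed; the finger only hides part of the brass from view.

Emit:
apply_moves:
  commands:
    - {"travel": [0,0,0.005],"twist": [0,0,0],"claw": 0.02}
    - {"travel": [0,0,0.009],"twist": [0,0,0],"claw": 0.02}
    - {"travel": [0,0,0.011],"twist": [0,0,0],"claw": 0.02}
    - {"travel": [0,0,0.012],"twist": [0,0,0],"claw": 0.02}
    - {"travel": [0,0,0.013],"twist": [0,0,0],"claw": 0.02}
    - {"travel": [0,0,0.013],"twist": [0,0,0],"claw": 0.02}

```text
clock: 26.35
position: [0.6346, 0.0233, 0.0268]
tool_rot: [-3.141, -0.0, 1.718]
force: [-8.3, 1.5, 19.4]
grip_width: 0.0289
```

Emit:
apply_moves:
  commands:
    - {"travel": [0,0,-0.0005],"twist": [0,0,0],"claw": 0.02}
    - {"travel": [0,0,-0.0005],"twist": [0,0,0],"claw": 0.033}
    - {"travel": [0,0,-0.0005],"twist": [0,0,0],"claw": 0.045}
    - {"travel": [0,0,-0.0005],"twist": [0,0,0],"claw": 0.058}
    - {"travel": [0,0,-0.0005],"twist": [0,0,0],"claw": 0.058}
    - {"travel": [0,0,-0.01],"twist": [0,0,0],"claw": 0.058}
    - {"travel": [0,0,-0.035],"twist": [0,0,0],"claw": 0.058}
    - {"travel": [0,0,-0.07],"twist": [0,0,0],"claw": 0.058}
    - {"travel": [0,0,-0.11],"twist": [0,0,0],"claw": 0.058}
    - {"travel": [0,0,-0.14],"twist": [0,0,0],"claw": 0.058}

```text
clock: 27.35
position: [0.6351, 0.0231, 0.1689]
tool_rot: [3.14, 0.0, 1.718]
force: [-0.1, 1.0, 0.3]
grip_width: 0.0583
```

Emit:
apply_moves:
  commands:
    - {"travel": [-0.01,-0.03,-0.01],"twist": [0,0,0],"claw": 0.058}
    - {"travel": [-0.04,-0.06,-0.02],"twist": [0,0,0],"claw": 0.058}
    - {"travel": [-0.08,-0.09,-0.03],"twist": [0,0,0],"claw": 0.058}
    - {"travel": [-0.12,-0.11,-0.04],"twist": [0,0,0],"claw": 0.058}
    - {"travel": [-0.16,-0.13,-0.05],"twist": [0,0,0],"claw": 0.058}
    - {"travel": [-0.2,-0.15,-0.05],"twist": [0,0,0],"claw": 0.058}
    - {"travel": [-0.24,-0.16,-0.05],"twist": [0,0,0],"claw": 0.058}
    - {"travel": [-0.27,-0.17,-0.05],"twist": [0,0,0],"claw": 0.058}
    - {"travel": [-0.28,-0.17,-0.05],"twist": [0,0,0],"claw": 0.058}
    - {"travel": [-0.28,-0.17,-0.05],"twist": [0,0,0],"claw": 0.058}

```text
clock: 28.35
position: [0.5075, -0.2799, 0.2163]
tool_rot: [3.141, 0.001, 1.716]
force: [-0.4, 0.3, -0.6]
grip_width: 0.0581
```

```bash
python3 -c "
from h import *
snap('s18','scene',(120,110,320,260),4)
snap('t18','top',(190,125,390,275),4)
L=dict(copper=(.624,.0972,.044),alu=(.6354,.0232,.056),brass=(.6465,-.0512,.068),steel=(.6573,-.1257,.080),loupe=(.4388,-.1908,.036))
for n,o in (('s18',(120,110)),('t18',(190,125))):
  g=dict(np.load(n+'.npz'))
  for k,X in L.items():
    q=P(g)@np.r_[X,1];q=q[:2]/q[2];print(n,k,((q-o+.5)*4-.5).round())
"
```

```text
s18 copper [524. 450.]
s18 alu [411. 377.]
s18 brass [306. 309.]
s18 steel [209. 246.]
s18 loupe [430. 142.]
t18 copper [157. 138.]
t18 alu [267. 116.]
t18 brass [379.  94.]
t18 steel [492.  72.]
t18 loupe [592. 406.]
```

View pics/s18.png

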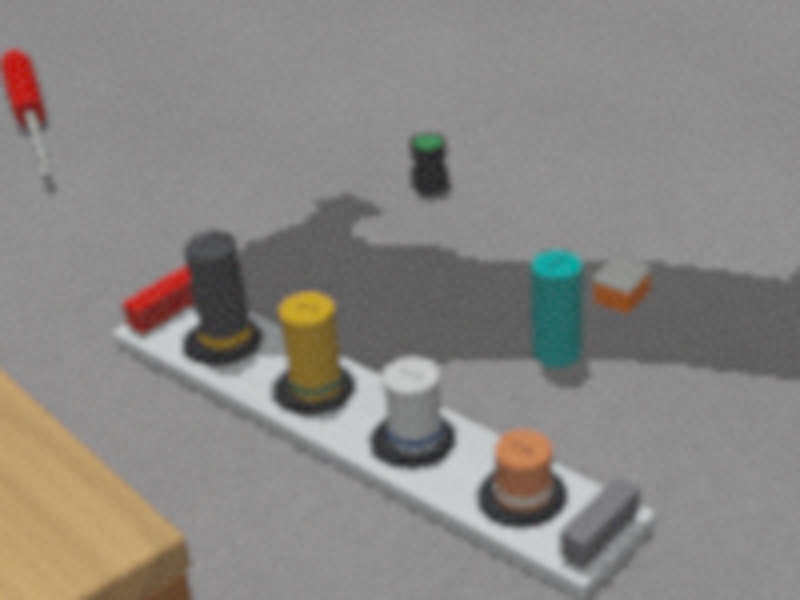

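View pics/t18.png

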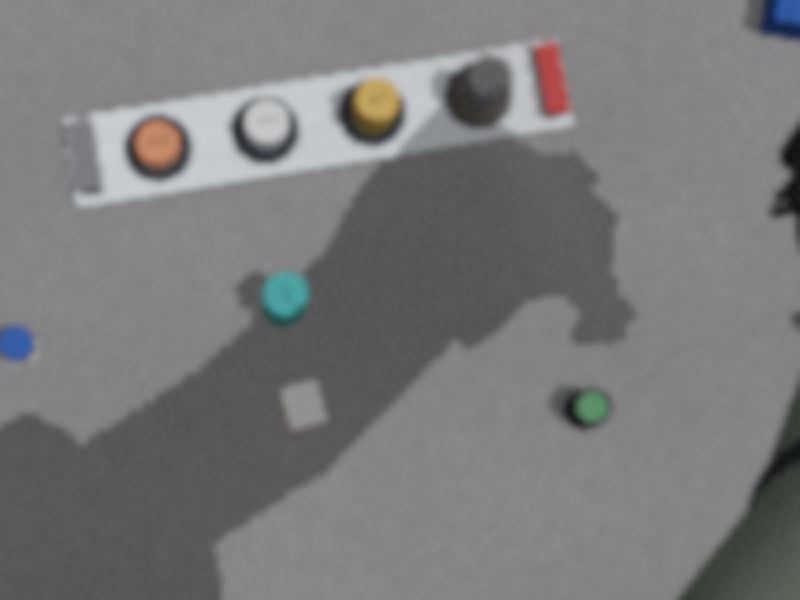

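The final views show the row correct and every bar upright. Scene-view tops are at copper (524,447), aluminium (411,374), brass (307,307) and steel (211,243). Top-view tops are 6–7 crop px (about 4 mm) from prediction, inside the 12 mm limit. The loupe at (591,407) is unmoved and the arm is clear, so I'm handing in.

```bash
python3 -c "
from workcell import bot
print(bot.job_done())"
```

```text
the job is handed in; nothing more can be done
None
```

I set the four samples on the rack and handed the job in at about 28.5 s of the 102 s allowed; no verdict was reported. Counted from the red stop (the -y end), the order is steel on pad a, brass on b, aluminium on c and copper on d. Each was lowered until the wrist force showed contact, then released.

**Last checks:**
- **Scene camera:** all four stand upright, with their tops within about 1 image px of the predicted positions.
- **Top camera:** the copper, aluminium and brass tops lie about 1.5 px (about 4 mm) from prediction, all in the same direction. I read this as mostly calibration or picking error. It is inside the 12 mm limit, so I left them. I did not read the steel's top there, because the arm's shadow fell on it.
- **Loupe and arm:** the loupe and the turquoise decoy left in view are where they started. The open gripper was well clear of everything at hand-in.
- **Not checked:** I did not measure the samples' speeds or lean angles directly. I judged rest and uprightness from the pictures.

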